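Free the cap press and hold it down on a jar

TASK

On the white cap press, turn the red clamp knob clockwise (seen from above) as far as it goes, so that its red swing stop is clear of the ram, then push the blue palm button straight down about 22 mm, until its orange pointer stands in the green band of the gauge and the rubber foot presses on the lid of the jar. Keep it held there: the program finishes while still holding the button down in the green band. Leave the jar standing in its nest, and the other jars, the dish and the spoon where they are.

Things in the scene. Friction and masses are not known exactly. Their poses are not given: they have to be found in the camera images.
- press: White bench-top cap press, fixed to the table. Base plate 170 x 200 x 12 mm; origin at the centre of its underside; x to its back, y to its left, z up. Its head, 60 mm deep and 165 mm wide, top 150 mm above the table, carries the ram (axis at x 0, y -45 mm) and the clamp knob (axis at x 0, y +45 mm). Column behind the knob, no higher than the head.
- clamp (a joint): Turn of the red clamp knob, rad: 0 with the swing stop squarely under the ram's collar (ram blocked, gives only 2 mm); grows clockwise seen from above to the end stop at 1.4 (stop towards the press's front, -x). Starts at 0 to 0.3; ram free above about 0.5, well clear above 1.0. Friction 0.06 N m; stays where it is left.
- clamp_grip (a point): On the knob's axis, 198 mm above the table, where to grip it; turns with the knob. The grip is an upright red bar, 13 mm thick along this point's x, 50 mm long along its y, from 180 to 210 mm above the table, on a steel hub 20 mm across. At clamp 0 its axes are those of the press.
- ram (a joint): Travel of ram and palm button, m: 0 up at rest, grows as pressed down, hard stop 0.034. Spring: about 2 N to start, plus 0.25 N per mm; the foot meets the lid at about 10 mm and adds 1.5 N plus 0.35 N per mm beyond: some 13 N at 22 mm. Green band: 18 to 26 mm, middle 22 mm. Springs back when let go.
- palm_top (a point): Centre of the top of the blue palm button, on the ram axis, 215 mm above the table at rest; moves down with the ram. Where to push. Mushroom shape, 44 mm across, 20 mm high, top flat over 40 mm. An orange pointer on its -y side, 10 mm below the top, points at the gauge post.
- foot: Round black rubber foot of the ram, 36 mm across, 8 mm thick, sprung, above the jar lid; origin at the centre of its underside, 97 mm above the table at rest.
- nest (a point): Centre of the floor of the grey ring nest on the press base, 12 mm above the table, straight under the ram; the ring is 54 mm inside, 12 mm high.
- jar: Loose capped jar standing in the nest under the foot: clear, white lid, 50 mm across, 75 mm tall, origin at the centre of its underside. Need not be touched by the robot.
- jar_a: bystander: capped clear jar like the one in the press, loose, 50 mm across, 75 mm tall, origin at the centre of its underside; to be left alone
- jar_b: bystander: capped clear jar like the one in the press, loose, 50 mm across, 75 mm tall, origin at the centre of its underside; to be left alone
- jar_c: bystander: capped clear jar like the one in the press, loose, 50 mm across, 75 mm tall, origin at the centre of its underside; to be left alone
- jar_d: bystander: capped clear jar like the one in the press, loose, 50 mm across, 75 mm tall, origin at the centre of its underside; to be left alone
- cap_dish: bystander: loose round steel dish, 110 mm across, 40 mm high, origin at the centre of its underside; to be left alone
- scoop: bystander: loose steel spoon with a wooden handle lying on the table, about 200 mm long along its x, origin under its middle; to be left alone
- gauge (a point): Middle of the green band (8 mm high) on the white gauge post, 183 mm above the table. The post, 10 x 8 mm, stands on the press head 33 mm to the -y side of the ram axis, its top 211 mm above the table.
- stop_tip (a point): Middle of the outer end, top face (163 mm above the table), of the swing stop: a flat red bar 40 mm wide, 9 mm thick, that turns with the clamp knob and reaches 81 mm from its axis along the knob's -y.
There are look-alikes about, which are no part of the job. Leave any pink or purple look-alike of the jar alone.

How it is judged:
By the outcome, as a careful person would: the job done as asked, in the order asked, and still so for the second after the job is handed in, while the arm keeps its last pose, push and grip.
It also fails if it takes over 40 s, if anything falls off the work surface, if the arm or the gripper's body presses on something with over 40 N, if the wrist force passes 120 N, or if a joint passes its speed limit or range.

ROBOT

A 6-joint arm with a two-finger parallel gripper is mounted at the origin on the work surface. World frame = base frame: x ahead of the robot, y to its left, z up, the work surface at z = 0. Lengths are in m, angles in rad, forces in N, time in s.
With the tool pointing down it reaches from about 0.3 to 0.775 m from the base axis. Payload 14.6 kg.
Tool frame: the origin (TCP) lies at the centre of the arm's flange, where the gripper is bolted on; the fingertips stand 199 mm ahead of it and the grasp point (between the pads) lies 180 mm ahead of it; z points along the fingers, y is the line along which they close (so a half turn about z gives the same grasp; the last joint's range is limited). The gripper opens to 94 mm and grips with 3 to 60 N. Pads are 16 mm wide; open, the fingers measure 119 mm over their backs; the gripper's body (75 mm by 177 mm) begins 78 mm behind the grasp point.
Start: joints at [1.27, 0.3, 1.521, -0, 1.321, -0.067], TCP at [0.127, 0.535, 0.405] pointing down, gripper open.
Joint ranges: [-3.03, 3.03], [-0.79, 2.21], [0.23, 2.52], [-1.04, 4.18], [0, 3.07], [-2.55, 2.55]. Speed limits (rad/s): [2.22, 2.22, 2.57, 3.14, 3.14, 3.14].

INTERFACE

Orientations are given as [roll, pitch, yaw] about the fixed x, y, z axes, in that order (R = Rz(yaw) Ry(pitch) Rx(roll)).
In Python, from station import ctrl gives the robot as it stands. The module is installed in compiled form; this text tells all that it offers.
- The arm moves only by the tool servo_tool, never from a script. Its argument "motion" is a list of rows, each a list of 5 numbers: the closure, from 0 (fully open) to 1 (shut), then the shift along the world's x, y, z in cm, then the turn about the world's z in degrees. A call has 1 to 20 rows; each row is the pose to reach, as a shift and turn from the pose commanded when the call began; what a row does not reach only later rows make up. A row lasts 1/8 s, in which the tool goes at most 62.5 mm and 10.7 degrees, less where a joint would pass 70% of its speed; a pose out of reach is approached as far as the arm can. A call with a gripper value outside its range is refused whole. The fingers move at their own pace and stop on an object; "squeeze" is the grip in N (left out, the last holds). Time passes only in rows, so rows that repeat a pose let the fingers close. It gives the time, the measured TCP pose, the force, the opening and the grip force at its end, in the units of the state.
- ctrl.get_obs(): the state, without advancing time (a new reading comes with each control period).
- ctrl.camera(name): name is "side" or "top" or "wrist"; returns a dict with "image" (400x640x3 uint8, red, green, blue), "fx", "fy", "cx", "cy" (pixels), "camera_from_world" (4x4, takes a point from world to camera coordinates); the wrist camera has in their place "hand_eye" (4x4, takes a point from camera to tool coordinates, whose origin is the TCP and whose axes are the flange's). Camera axes: x right, y up, looking along -z (the intrinsics and any distortion apply to the point x, -y, -z); pixel columns grow to the right and rows downward; lengths in m; the calibration is good to about 2 mm. A picture is of the moment at which its call begins: read the wrist's pose just before it. There is no depth.
- ctrl.hand_in(): hands the job in; it is judged then, once.
The state is a dict: "time_s": time; "qpos": joint angles; "joint_vel": joint speeds; "tau": joint torques, N m; "ee_pos": TCP position; "eef_rot": TCP orientation; "force": force on the tool from outside, world axes, zero at the start; "moment": the same for the moment, N m; "grip_width": finger opening in m; "grip_force": force on a finger pad.
Only numpy, scipy, OpenCV 4.12 (cv2) and the standard library are available. Lean on these libraries where they do the work, as an engineer would, in place of code of your own. Each camera call takes 0.05 s, during which the arm holds its last target. There are 200 camera calls.

## Working session

There is one attempt and no reset: what is moved stays moved. The work goes in short steps, Python scripts to look and compute and a tool call to move; the robot and the scene stay as the last step left them, time stands still between calls to the robot, and variables do not carry over. Pictures are saved under pics/ and viewed, at most 10 in all, crops included, and the job is handed in when it is done.

Besides the shell and the picture viewer there is one more tool, called after ">>>" as name(argument=value, ...) on one line, values as JSON. servo_tool: Moves the arm, as the interface text tells. Its arguments: {"type":"object","properties":{"motion":{"type":"array","items":{"type":"array","items":{"type":"number"}}},"squeeze":{"type":"number"}},"required":["motion"]}

```bash
mkdir -p pics; cat > h.py <<'E'
import numpy as np, cv2
from station import ctrl
def ray(c,u,v):
    M=np.linalg.inv(c["camera_from_world"]); d=np.array([(u-c["cx"])/c["fx"],-(v-c["cy"])/c["fy"],-1.])
    return M[:3,3], M[:3,:3]@d
def onz(c,u,v,z):
    o,d=ray(c,u,v); return o+d*(z-o[2])/d[2]
def proj(c,p):
    q=c["camera_from_world"]@np.append(p,1); return c["cx"]-c["fx"]*q[0]/q[2], c["cy"]+c["fy"]*q[1]/q[2]
E
python3 - <<'E'
from h import *
for n in("top","side"):
    c=ctrl.camera(n); cv2.imwrite(f"pics/{n}0.png",c["image"][:,:,::-1]); print(n,{k:v for k,v in c.items() if k!="image"})
print(ctrl.get_obs())
E
```

```text
top {'fx': 363.36707720848017, 'fy': 363.36707720848017, 'cx': 317.3062736012947, 'cy': 202.0344128969085, 'camera_from_world': array([[-0.01343803, -0.99974625, -0.01807933, -0.00715005],
       [ 0.99499225, -0.01516074,  0.09879562, -0.52805771],
       [-0.09904465, -0.01666118,  0.9949435 , -1.26893898],
       [ 0.        ,  0.        ,  0.        ,  1.        ]])}
side {'fx': 364.19922241122583, 'fy': 364.19922241122583, 'cx': 327.989707765912, 'cy': 201.3235776135574, 'camera_from_world': array([[ 0.77972128, -0.62581216,  0.01984592, -0.39328184],
       [ 0.33006854,  0.43776528,  0.83631114, -0.27791628],
       [-0.53206154, -0.64553908,  0.54789581, -1.08039761],
       [ 0.        ,  0.        ,  0.        ,  1.        ]])}
{'time_s': 0.1, 'qpos': array([ 1.27039868e+00,  3.00406978e-01,  1.52150440e+00, -2.45048108e-05,
        1.32069500e+00, -6.66299469e-02]), 'joint_vel': array([-0.00026976, -0.00095982,  0.00010077, -0.00197507,  0.00072656,
        0.00057772]), 'tau': array([ 6.51384162e-04, -5.32651448e+01, -3.53277326e+01,  7.08998716e-02,
        2.35902099e-02, -1.16010588e-04]), 'ee_pos': array([0.12741688, 0.5350094 , 0.40415384]), 'eef_rot': array([-3.14057960e+00, -4.38109445e-05,  2.90783101e+00]), 'force': array([-0.33743406, -0.24607365, -0.40800424]), 'moment': array([-0.01528265,  0.03788603, -0.02323479]), 'grip_force': 0.0, 'grip_width': 0.09412298792854538}
```

View pics/top0.png

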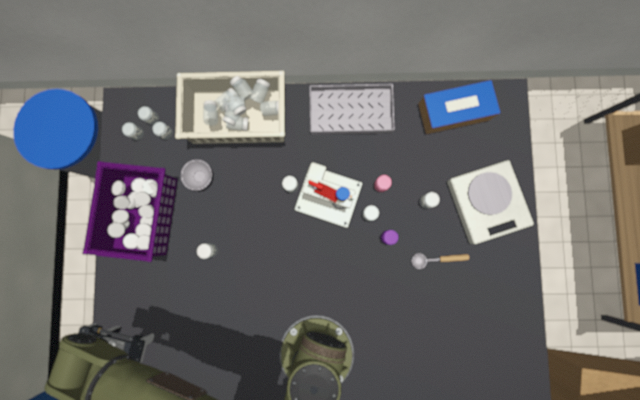

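View pics/side0.png

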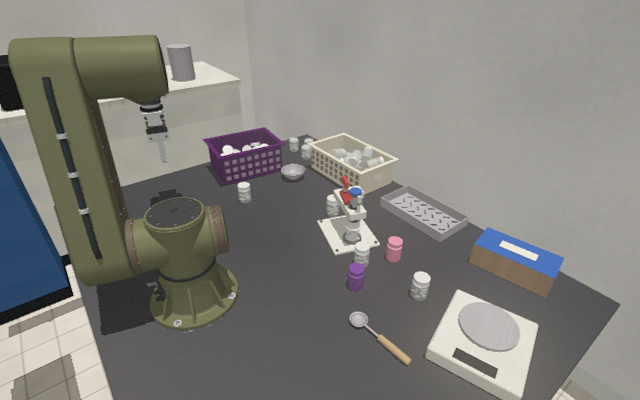

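The top view shows the white press at (328,195), with the red knob and stop near (325,188) and the blue button at (343,194). The side view shows them at (346,188) and (355,192). Other blue things are the bin lid (55,130) and the box (460,105). The pink jar (384,183) and the purple jar (390,237) are the look-alikes. I choose the red/blue pair on the white press, and check it in one close crop.

```bash
python3 - <<'E'
from h import *
C={n:ctrl.camera(n) for n in("top","side")}
box={"top":(280,150,380,235),"side":(305,165,390,260)}
px={}
tiles=[]
for n,c in C.items():
    x0,y0,x1,y1=box[n]; im=c["image"]; s=im[y0:y1,x0:x1]
    hsv=cv2.cvtColor(s,cv2.COLOR_RGB2HSV); H,S,V=[hsv[...,i].astype(int) for i in range(3)]
    m={"red":((H<7)|(H>174))&(S>150)&(V>70),"blue":(abs(H-110)<14)&(S>130)&(V>70),"orange":(abs(H-14)<6)&(S>150),"green":(abs(H-60)<20)&(S>80)}
    for k,q in m.items():
        nn,l,st,ce=cv2.connectedComponentsWithStats(q.astype('uint8'))
        for i in range(1,nn):
            if st[i,4]>2: print(n,k,st[i]+[x0,y0,0,0,0],ce[i]+[x0,y0])
            if k=="blue" and st[i,4]==st[1:,4].max(): px[n]=ce[i]+[x0,y0]
    tiles.append(cv2.resize(s,(395,500 if 0 else int(395*s.shape[0]/s.shape[1])),interpolation=cv2.INTER_CUBIC))
hh=max(t.shape[0] for t in tiles)
out=np.hstack([cv2.copyMakeBorder(t,0,hh-t.shape[0],0,0,cv2.BORDER_CONSTANT) for t in tiles])
cv2.imwrite("pics/crop1.png",out[:,:,::-1])
def tri(a,b):
    o1,d1=ray(C["top"],*a);o2,d2=ray(C["side"],*b)
    t=np.linalg.lstsq(np.c_[d1,-d2],o2-o1,rcond=None)[0]
    p,q=o1+d1*t[0],o2+d2*t[1]; return (p+q)/2,np.linalg.norm(p-q)
print(tri(px["top"],px["side"]), onz(C["top"],*px["top"],.21),onz(C["side"],*px["side"],.205))
E
```

```text
top red [309 181  28  20 225] [324.43111111 190.56444444]
top blue [337 188  12  12 112] [342.26785714 193.52678571]
side red [343 176   5   7  20] [344.95 179.  ]
side red [340 191   6   8  15] [342.         194.26666667]
side red [348 196   4   4   7] [349.28571429 197.14285714]
side red [345 200   2   3   3] [345.33333333 201.        ]
side blue [350 188  11   6  56] [355.16071429 190.64285714]
(array([ 0.53505273, -0.09501448,  0.21241857]), np.float64(0.0019919037506048844)) [ 0.53457588 -0.09450037  0.21      ] [ 0.54448207 -0.08680674  0.205     ]
```

View pics/crop1.png

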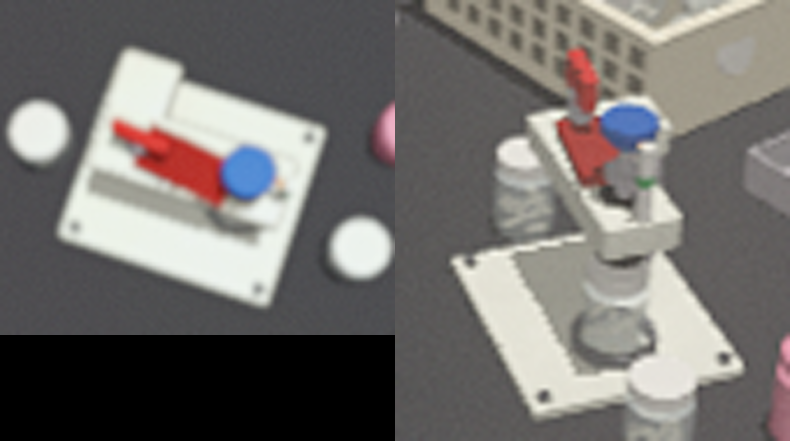

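The crop confirms it. The red bar grip and swing stop sit beside the blue button on the white press head, and the button triangulates to z 0.212 (expected about 0.21). Base yaw is about -18° and the bar is about 6° further clockwise, so the knob is near (0.563, -0.009). I move above it for a wrist view.

>>> servo_tool(motion=[[0,0,0,5,0],[0.3,2,-2,9,-8],[0.3,43,-54.4,9,-100],[0.3,43,-54.4,9,-100],[0.3,43,-54.4,9,-100],[0.3,43,-54.4,9,-100],[0.3,43,-54.4,9,-100],[0.3,43,-54.4,9,-100],[0.3,43,-54.4,9,-100],[0.3,43,-54.4,9,-100],[0.3,43,-54.4,9,-100],[0.3,43,-54.4,9,-100],[0.3,43,-54.4,9,-100],[0.3,43,-54.4,9,-100],[0.3,43,-54.4,9,-100],[0.3,43,-54.4,9,-100],[0.3,43,-54.4,9,-100]], squeeze=40)

```text
time_s: 2.33
ee_pos: [0.557, -0.0082, 0.495]
eef_rot: [3.141, -0.0, 1.164]
force: [-0.1, 0.0, 0.4]
grip_width: 0.0658
grip_force: 0.0
```

```bash
python3 - <<'E'
from h import *
o=ctrl.get_obs();c=ctrl.camera("wrist"); print(o["time_s"],o["ee_pos"],o["eef_rot"],o["grip_width"],o["qpos"]); print({k:v for k,v in c.items() if k!="image"})
cv2.imwrite("pics/w1.png",c["image"][:,:,::-1])
E
```

```text
2.325 [ 0.55702656 -0.0082274   0.49504379] [ 3.14102341e+00 -1.84376895e-04  1.16356260e+00] 0.06583382294831851 [-8.05143118e-02  2.64932237e-01  1.35790178e+00 -8.08069259e-06
  1.51816033e+00  3.26719894e-01]
{'fx': 316.51721088151726, 'fy': 316.51721088151726, 'cx': 317.44838201431435, 'cy': 199.2784693788532, 'hand_eye': array([[-2.30136811e-04,  9.71399207e-01,  2.37452158e-01,
         6.78983583e-02],
       [ 9.99999969e-01,  2.44853261e-04, -3.24842701e-05,
        -9.50451877e-04],
       [-8.96961296e-05,  2.37452143e-01, -9.71399234e-01,
         1.96051828e-02],
       [ 0.00000000e+00,  0.00000000e+00,  0.00000000e+00,
         1.00000000e+00]])}
```

View pics/w1.png

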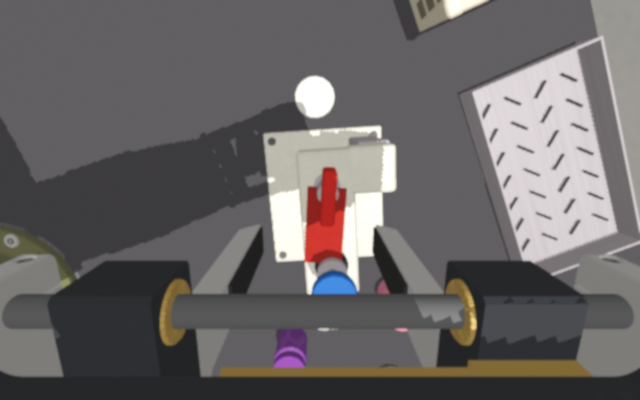

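The wrist view shows the red bar upright at (328,170)-(328,225), nearly aligned with the fingers. The stop is below it at (325,230) and the button at (334,285).

```bash
cat >> h.py <<'E'
from scipy.spatial.transform import Rotation as Ro
def wcam(n="wrist"):
    o=ctrl.get_obs(); c=ctrl.camera(n); T=np.eye(4); T[:3,:3]=Ro.from_euler("xyz",o["eef_rot"]).as_matrix(); T[:3,3]=o["ee_pos"]
    c["camera_from_world"]=np.linalg.inv(T@c["hand_eye"]); return c
E
python3 - <<'E'
from h import *
c=wcam(); im=c["image"]; hsv=cv2.cvtColor(im,cv2.COLOR_RGB2HSV).astype(int)
red=((hsv[...,0]<8)|(hsv[...,0]>172))&(hsv[...,1]>150)&(hsv[...,2]>60)
for v in range(164,264,4):
    u=np.where(red[v,290:360])[0]+290
    if len(u): print(v,u.min(),u.max(),' '.join(str(im[v,k,0]) for k in range(300,352,2)))
b=(abs(hsv[...,0]-110)<14)&(hsv[...,1]>130); b[:,:300]=0;b[:,370:]=0;b[:240]=0
ys,xs=np.where(b);print("blue",xs.min(),xs.max(),ys.min(),ys.max())
# base plate / head corners: white mask
for uv in [(264,133),(381,126),(276,261)]: print(onz(c,*uv,.012))
E
```

```text
168 325 332 188 189 189 189 189 190 189 189 189 190 188 171 147 145 145 145 146 157 183 189 189 188 188 187 187 188
172 323 335 188 190 191 191 191 190 190 189 188 188 184 157 161 168 169 169 168 166 169 187 189 189 188 188 188 187
176 323 335 186 189 190 190 191 191 189 189 183 164 151 148 168 176 176 176 176 173 170 185 191 190 189 189 188 187
180 322 335 184 189 190 190 190 191 189 177 154 149 135 147 169 176 176 176 176 174 180 165 188 190 189 189 189 189
184 322 335 184 191 190 189 187 187 183 159 147 126 124 150 171 176 176 176 176 171 162 155 176 187 188 189 190 189
188 309 335 183 190 190 180 140 131 131 129 125 131 147 156 171 175 175 176 175 170 158 128 133 140 144 166 189 190
192 308 344 185 189 190 180 143 139 138 138 138 148 148 158 172 176 176 176 175 170 162 146 139 139 139 162 188 188
196 308 344 187 187 189 177 141 139 139 137 139 149 147 160 173 176 176 176 175 167 150 143 139 138 140 168 189 189
200 308 344 194 185 188 173 140 138 137 137 137 140 144 163 173 176 175 175 174 164 144 137 136 136 139 173 188 189
204 308 343 207 184 189 170 139 137 137 136 136 136 140 
[... 1109 characters left out ...]
06 340 255 248 203 209 210 210 211 211 210 211 211 211 210 209 209 210 210 210 210 210 211 234 255 255 255 255
248 306 340 255 250 206 208 210 210 210 210 210 210 210 209 205 202 203 204 205 208 210 210 212 240 255 255 255 255
252 306 340 255 254 214 208 208 209 208 206 201 185 164 149 139 139 140 141 141 147 155 165 186 199 244 255 255 255
256 306 341 255 255 227 208 209 208 186 143 139 139 139 138 138 138 138 139 138 137 138 138 136 89 122 239 255 255
260 305 321 187 184 198 211 202 167 143 140 139 140 138 133 125 125 131 134 136 135 131 128 123 83 46 131 245 255
blue 313 356 271 294
[0.50693775 0.07054539 0.012     ]
[0.66438738 0.01320599 0.012     ]
[ 0.43844486 -0.11592099  0.012     ]
```

```bash
python3 - <<'E'
from h import *
c=wcam()
a,b=onz(c,329.5,170.5,.21),onz(c,326.9,225.5,.21); d=a-b
m=(a+b)/2; print(a,b,m,np.linalg.norm(d),"bar y yaw",np.degrees(np.arctan2(d[1],d[0]))-90)
o=ctrl.get_obs(); print("closing dir",np.degrees(o["eef_rot"][2])-90,"shift cm",(m-o["ee_pos"])*100, o["ee_pos"][2])
# base yaw from wrist corners
p=[onz(c,*u,.012) for u in[(264,133),(381,126)]]; e=p[1]-p[0]; print("press yaw",np.degrees(np.arctan2(e[1],e[0])),np.linalg.norm(e))
t=ctrl.camera("top"); print("top bar",proj(t,a),proj(t,b))
# blue leading (top) edge at col centre, z .205..215
ram=onz(c,334.5,271,.215);print("blue edge",ram,np.linalg.norm((ram-m)[:2]))
E
```

```text
[0.57689088 0.01358583 0.21      ] [ 0.55584454 -0.03045809  0.21      ] [ 0.56636771 -0.00843613  0.21      ] 0.048814082824248525 bar y yaw -25.54074717516336
closing dir -23.367392040375933 shift cm [ 9.13109994e-01  1.86366341e-02 -2.84825232e+01] 0.49482523162357606
press yaw -20.02513905694557 0.1675397454070371
top bar (np.float64(306.80837644931), np.float64(180.41338071928163)) (np.float64(321.22969033143295), np.float64(186.96822218432806))
blue edge [ 0.54589646 -0.0710157   0.215     ] 0.06584279635179578
```

>>> servo_tool(motion=[[0.3,0.9,0,-1,-2],[0.3,0.9,0,-5,-2],[0.3,0.9,0,-9,-2],[0.3,0.9,0,-11.5,-2],[0.3,0.9,0,-11.5,-2],[0.6,0.9,0,-11.5,-2],[0.9,0.9,0,-11.5,-2],[0.95,0.9,0,-11.5,-2],[0.95,0.9,0,-11.5,-2],[0.95,0.9,0,-11.5,-2],[0.95,0.9,0,-11.5,-2],[0.95,0.9,0,-11.5,-2]], squeeze=12)

```text
time_s: 4.03
ee_pos: [0.5666, -0.0091, 0.3799]
eef_rot: [3.14, -0.0, 1.127]
force: [5.1, -1.3, 0.2]
grip_width: 0.0195
grip_force: 12.0
```

Width reads 19.5 mm against a 13 mm bar, with a sideways force of +5 N. One finger is touching about 3 mm off centre, so I ease over along the closing line.

>>> servo_tool(motion=[[0.95,0.1,-0.05,0,0],[0.95,0.2,-0.1,0,0],[0.95,0.2,-0.1,0,0],[0.95,0.2,-0.1,0,0]])

```text
time_s: 4.53
ee_pos: [0.5679, -0.0095, 0.3797]
eef_rot: [-3.138, 0.0, 1.128]
force: [-10.7, 3.6, 7.0]
grip_width: 0.0193
grip_force: 12.0
```

```bash
python3 - <<'E'
from h import *
c=wcam(); cv2.imwrite("pics/w2.png",cv2.resize(c["image"][100:400,200:440,::-1],None,fx=2,fy=2)); o=ctrl.get_obs(); print(o["force"],o["moment"],o["grip_width"])
E
```

```text
[-10.31070673   3.5765137    6.50355199] [0.71146572 2.09546377 0.03985128] 0.01917918643576295
```

View pics/w2.png

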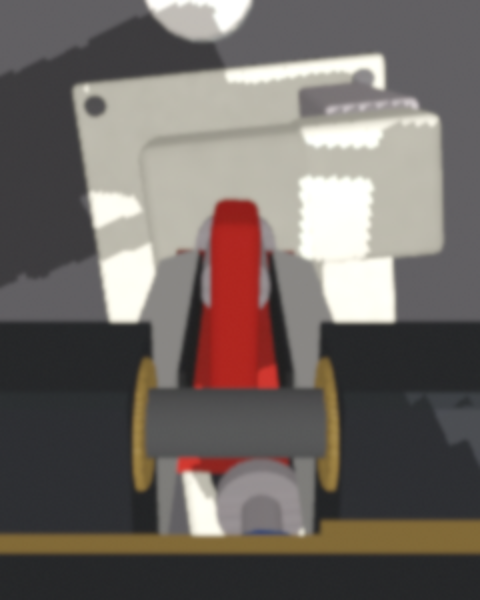

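The view shows the fingers symmetric about the bar but stopped by the wider steel hub at the tips: 19.3 mm is about the 20 mm hub, and both sides are gripped. I open slightly, centre, raise 8 mm and close again.

>>> servo_tool(motion=[[0.6,-0.15,0.06,0,0],[0.6,-0.15,0.06,0.3,0],[0.6,-0.15,0.06,0.8,0],[0.6,-0.15,0.06,0.8,0],[0.95,-0.15,0.06,0.8,0],[0.95,-0.15,0.06,0.8,0],[0.95,-0.15,0.06,0.8,0],[0.95,-0.15,0.06,0.8,0]])

```text
time_s: 5.58
ee_pos: [0.5669, -0.0094, 0.3875]
eef_rot: [-3.141, 0.0, 1.128]
force: [-0.2, 0.6, -0.8]
grip_width: 0.0128
grip_force: 12.0
```

>>> servo_tool(motion=[[0.95,0,0,0,0],[0.95,0,0,0,-8],[0.95,0,0,0,-16],[0.95,0,0,0,-24],[0.95,0,0,0,-32],[0.95,0,0,0,-40],[0.95,0,0,0,-48],[0.95,0,0,0,-56],[0.95,0,0,0,-62],[0.95,0,0,0,-68],[0.95,0,0,0,-70],[0.95,0,0,0,-70]], squeeze=30)

```text
time_s: 7.08
ee_pos: [0.5667, -0.0089, 0.3876]
eef_rot: [-3.141, 0.001, -0.094]
force: [-3.6, 4.2, 0.8]
grip_width: 0.013
grip_force: 30.0
```

```bash
python3 - <<'E'
from h import *
o=ctrl.get_obs(); print(o["force"],o["moment"],np.degrees(o["eef_rot"]))
E
```

```text
[-3.61021827  4.21999687  0.80398883] [ 0.80205606  0.75887506 -0.00952686] [-1.79938874e+02  7.26891280e-02 -5.40232191e+00]
```

Free so far. I go on in small steps to the end stop.

>>> servo_tool(motion=[[0.95,0,0,0,-2],[0.95,0,0,0,-4],[0.95,0,0,0,-5],[0.95,0,0,0,-5]])

```text
time_s: 7.58
ee_pos: [0.5667, -0.0088, 0.3875]
eef_rot: [-3.141, 0.001, -0.181]
force: [-3.8, 4.2, 0.3]
grip_width: 0.0127
grip_force: 30.1
```

```bash
python3 - <<'E'
from h import *
o=ctrl.get_obs(); print(o["force"],o["moment"],np.degrees(o["eef_rot"]))
E
```

```text
[-3.82535922  4.15700937  0.28422949] [0.87787914 0.7922654  0.2926966 ] [-1.79949228e+02  8.11937328e-02 -1.03648348e+01]
```

>>> servo_tool(motion=[[0.95,0,0,0,-1],[0.95,0,0,0,-2],[0.95,0,0,0,-2]])

```text
time_s: 7.95
ee_pos: [0.5667, -0.0088, 0.3875]
eef_rot: [-3.141, 0.001, -0.215]
force: [-3.0, 4.4, 1.2]
grip_width: 0.0127
grip_force: 30.9
```

```bash
python3 - <<'E'
from h import *
o=ctrl.get_obs(); print(o["force"],o["moment"],np.degrees(o["eef_rot"]))
E
```

```text
[-3.01554507  4.41090756  1.18024153] [0.88120324 0.76540202 0.62534181] [-1.79959813e+02  7.74281380e-02 -1.23386167e+01]
```

The moment grows against the stop (0.29 to 0.63 N·m), and yaw -20° + 80° matches the expected limit. I relax 3°, release and rise over the button.

>>> servo_tool(motion=[[0.95,0,0,0,2.5],[0.95,0,0,0,2.5],[0.6,0,0,0,2.5],[0.6,0,0,0,2.5],[0.6,0,0,0,2.5],[0.6,0,0,3,2.5],[0.6,0,0,6,2.5],[1,-1,-3,6,2.5],[1,-2,-6,6,2.5],[1,-3.1,-8.5,6,2.5],[1,-3.1,-8.5,6,2.5],[1,-3.1,-8.5,6,2.5]])

```text
time_s: 9.45
ee_pos: [0.5361, -0.094, 0.4477]
eef_rot: [-3.141, -0.0, -0.173]
force: [0.4, -0.0, -0.9]
grip_width: 0.0004
grip_force: 0.0
```

```bash
python3 - <<'E'
from h import *
o=ctrl.get_obs(); print(o["ee_pos"],o["force"],o["moment"],o["grip_width"])
T=[cv2.resize(ctrl.camera(n)["image"][y:y+100,x:x+100,::-1],(400,400),interpolation=cv2.INTER_CUBIC) for n,x,y in(("top",280,140),("side",305,150))]
cv2.imwrite("pics/c3.png",np.hstack(T))
E
```

```text
[ 0.53609829 -0.09397266  0.44770621] [ 0.38712981 -0.00490585 -0.91633234] [-0.04256327  0.16787603  0.02379121] 0.0003713204650590559
```

View pics/c3.png

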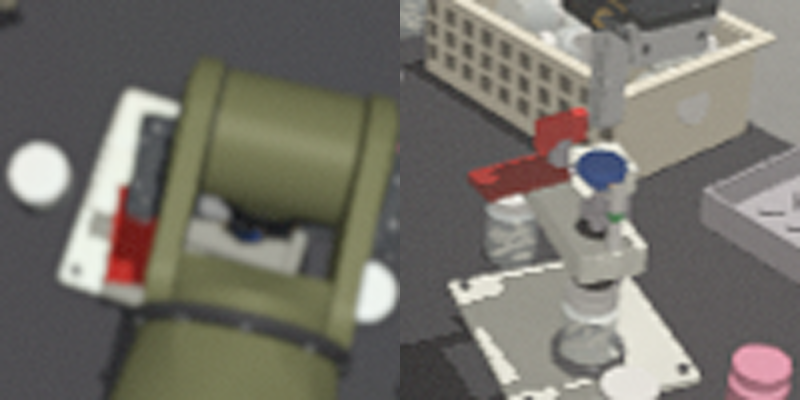

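The stop now points to the press's front: red at (125,240) in the top half, (520,175) in the side half. The closed fingertips (605,130) are straight above the button (602,168). I descend to just past contact and check.

>>> servo_tool(motion=[[1,0,0,-1.5,0],[1,0,0,-3,0],[1,0,0,-3.5,0],[1,0,0,-3.9,0],[1,0,0,-3.9,0],[1,0,0,-3.9,0]])

```text
time_s: 10.3
ee_pos: [0.5359, -0.0944, 0.409]
eef_rot: [-3.142, -0.0, -0.173]
force: [-1.7, 2.9, 3.1]
grip_width: 0.0006
grip_force: 1.4
```

>>> servo_tool(motion=[[1,0,0,-0.4,0],[1,0,0,-0.8,0],[1,0,0,-1.2,0],[1,0,0,-1.5,0],[1,0,0,-1.7,0],[1,0,0,-1.7,0],[1,0,0,-1.7,0]])

```text
time_s: 11.18
ee_pos: [0.5359, -0.0944, 0.3927]
eef_rot: [3.141, -0.002, -0.173]
force: [-4.4, 1.8, 12.6]
grip_width: 0.0008
grip_force: 6.5
```

```bash
python3 - <<'E'
from h import *
o=ctrl.get_obs(); print(o["ee_pos"],o["force"],o["moment"])
c=ctrl.camera("side")["image"]; cv2.imwrite("pics/s4.png",cv2.resize(c[165:265,315:415,::-1],(600,600),interpolation=cv2.INTER_CUBIC))
E
```

```text
[ 0.53588054 -0.09436602  0.3926508 ] [-4.36298012  1.82201886 12.63275057] [ 0.42032117  1.14648624 -0.0264415 ]
```

View pics/s4.png

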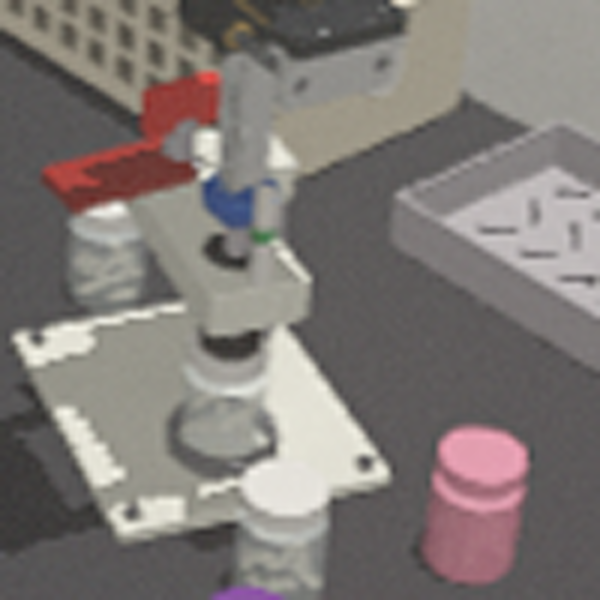

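The button is down level with the green mark at (263,237) and the foot sits on the lid at (230,350). Travel is about 21.3 mm and the force about 13 N, as expected in the middle of the band. I hand in while holding.

```bash
python3 -c "
from station import ctrl
print(ctrl.hand_in())"
```

```text
the job is handed in; nothing more can be done
None
```

The job is handed in: the clamp knob is turned clockwise to its end stop, and the arm is holding the palm button down about 21 mm at about 13 N. That travel is inside the 18–26 mm green band. The foot is on the jar's lid and nothing else was touched.

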